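# Fit the charged slim battery to the inspection lamp

### The job

The inspection lamp is waiting for its battery. Of the two packs on the sloping charger, draw the slim one up off its rail, past the sprung catch that holds it, and slide it down into the open battery well on the lamp's foot, pressing until the catch there gives and the pack is fully home. Then let go, leaving the thick pack on the charger and the things standing around charger and lamp where they are.

Things in the scene. Friction and masses are not known exactly. Their poses are not given: they have to be found in the camera images.
- slim_pack: Slim battery pack: black block 36 mm thick (own x -18 to +18), 50 wide (own y -25 to +25), 92 long (own z 0 at the foot to 92 at the top end), about 0.22 kg. Origin: middle of its foot. Own +z is the way it is drawn off the rail; own +x is its rail side, facing the charger. On the charger it leans 30 degrees from vertical, top end towards the back of the charger. Lowest 6 mm bevelled by 3 mm.
- slim_top (a point): Centre of the slim pack's top end, 92 mm from its foot. The uppermost 45 mm of the pack stand clear on all sides, on the charger as in the lamp, and are the place to grip, best across the 50 mm width (along own y). On the charger the two packs stand 60 mm apart.
- slim_rail (a point): Foot of the slim pack's grey T-shaped rail, at the pack's own x = 28, z = 0. The rail runs up the lowest 45 mm of the +x face: a neck 26 mm wide from x = 18 to 26, then a flat 40 mm wide from x = 26 to 31, with a rounded foot and a notch in each flank 20 mm above the foot for the sprung catch.
- thick_pack: Thick battery pack on the charger's other bay: same width, length, rail, origin and axes as the slim one, but 56 mm thick (own x from -38 to +18), about 0.38 kg. It stays on the charger.
- charger: Grey two-bay charger, 156 mm deep (own x), 224 wide (own y), 85 high, fixed. Origin: centre of its underside; its sloping front faces own -x, set towards the middle of the bench. Bays at own y = +55 and -55; either may hold the slim pack. A seated pack's origin is at own x = -30, z = 42, turned 30 degrees about own y (top leans to own +x).
- bay_left (a point): Foot of the charger's bay at own y = +55 mm: origin of a seated pack (bay_right is the same at y = -55). Each bay is a T slot 45 mm long with 1.5 to 3 mm of play and a pair of sprung noses in the notches of the rail. A pull of about 10 to 18 N along the pack's own z draws it past them in the first 10 mm; then it slides easily and is clear after 45 mm.
- bay_right (a point): Foot of the charger's bay at own y = -55 mm: origin of a seated pack.
- lamp: Raking inspection lamp, fixed: flat dark foot 100 x 270 x 12 mm; at one end (own y near 0) the grey battery well, from there along own -y a low housing 45 mm high and, 165 mm from the well's centre, a stem with a lamp head 34 x 110 x 85 mm that tops out 230 mm above the bench. Origin: on the bench under the pack's place in the well; own z up.
- lamp_well (a point): The pack's origin when fully home: on the floor of the lamp's upright well, 22 mm above the bench. The pack stands upright, own axes along the lamp's (rail side to the lamp's +x); it fits no other way. 12 mm before home it meets sprung noses: its weight does not pass them, a push of 3 to 10 N does if held upright, more if it is let lean and jam. Then it sits on the floor, held.
- well_mouth (a point): Centre of the well's open top, 67 mm above the bench, 45 mm over the floor of the well, straight above lamp_well. Inside the well is 54 mm wide (lamp's y -27 to +27) and reaches from x = -19.5 to x = +32.5 (1.5 to 2 mm of play all round); a T slot for the rail begins 13 mm below the mouth. Walls 8 to 10 mm thick. 47 mm of the pack stand out above the mouth when it is home.
- aerosol: Bystander: aluminium aerosol can, 65 mm across, 150 mm tall, standing between charger and lamp. Origin at the centre of its underside.
- tape_roll: Bystander: roll of masking tape lying flat between charger and lamp, 90 mm across, 25 mm high. Origin at the centre of its underside.
- stain_bottle: Bystander: amber bottle, 64 mm across, 170 mm tall. Origin at the centre of its underside.
- filler_jar: Bystander: white jar, 72 mm across, 75 mm tall. Origin at the centre of its underside.
Not all that is in view belongs to the job. What is shaped like the slim_pack but blue or orange is not meant.

How it is judged:
By the outcome, as a careful person would: the job done as asked, in the order asked, and still so for the second after the job is handed in, with the robot touching nothing.
It also fails if it takes over 58 s, if anything falls off the work surface, if the arm or the gripper's body presses on something with over 40 N, if the wrist force passes 120 N, or if a joint passes its speed limit or range.

### The arm

A 6-joint arm with a two-finger parallel gripper is mounted at the origin on the work surface. World frame = base frame: x ahead of the robot, y to its left, z up, the work surface at z = 0. Lengths are in m, angles in rad, forces in N, time in s.
With the tool pointing down it reaches from about 0.4 to 0.825 m from the base axis. Payload 7 kg.
Tool frame: the origin (TCP) lies on the centre line of the jaws, within the pads' length; the fingertips stand 22 mm ahead of it and the grasp point (between the pads) lies 3 mm ahead of it; z points along the fingers, y is the line along which they close (so a half turn about z gives the same grasp; the last joint's range is limited). The gripper opens to 88 mm and grips with 3 to 60 N. Pads are 19 mm wide; open, the fingers measure 130 mm over their backs; the gripper's body (78 mm by 193 mm) begins 47 mm behind the grasp point.
Start: joints at [1.497, 0.359, 0.012, 0, -1.224, -0.288], TCP at [0.239, 0.631, 0.249] pointing down, gripper open.
Joint ranges: [-3.07, 3.07], [-1.43, 2.12], [-1.02, 1.25], [-3.03, 1.67], [-3.05, -0], [-3.03, 3.03]. Speed limits (rad/s): [2.39, 2.39, 3.01, 3.14, 3.14, 3.14].

### API

Orientations are given as [roll, pitch, yaw] about the fixed x, y, z axes, in that order (R = Rz(yaw) Ry(pitch) Rx(roll)).
In Python, from station import arm gives the robot as it stands.
- The arm moves only by the tool arm_command, never from a script. Its argument "series" is one flat list of numbers, 7 for each row, row after row: the turn, a rotation vector about the tool's x, y, z each as a share of 90 degrees, from -1 to 1, then the shift along the tool's x, y, z each as a share of 0.1 m, from -1 to 1, then the opening, from 0 (shut) to 1 (fully open). A call has 1 to 8 rows; each row is the pose to reach, as a shift and turn from the pose commanded when the call began, along the tool's axes at that moment; what a row does not reach only later rows make up. A row lasts 1/8 s, in which the tool goes at most 62.5 mm and 10.7 degrees, less where a joint would pass 70% of its speed; a pose out of reach is approached as far as the arm can. A call with a number of a shift or a turn outside -1 to 1 is refused whole. A call with a gripper value outside its range is refused whole. The fingers move at their own pace and stop on an object; "force" is the grip in N (left out, the last holds). Time passes only in rows, so rows that repeat a pose let the fingers close. It gives the time, the measured TCP pose, the force, the opening and the grip force at its end, in the units of the state.
- arm.get_state(): the state, without advancing time (a new reading comes with each control period).
- arm.grab_frame(name): name is "scene" or "top" or "wrist"; returns the picture (400x640x3 uint8, blue, green, red); there is no depth.
- arm.camera_model(name): a dict with "fovy" (degrees; the focal length in pixels is half the picture's height over the tangent of half this angle, whatever the lens; pixels are square), "cx", "cy" (the principal point, pixels), "pose" (4x4, takes a point from camera to world coordinates). Camera axes: x right, y down, z forward; pixel columns grow to the right and rows downward; lengths in m; the calibration is good to about 2 mm. A picture is of the moment at which its call begins: read the wrist's pose just before it. camera_model takes no time and is no camera call; for the wrist camera it gives the pose at the moment of the call.
- arm.job_done(): hands the job in; it is judged then, once.
The state is a dict: "t": time; "q": joint angles; "qd": joint speeds; "joint_efforts": joint torques, N m; "eef_pos": TCP position; "ee_rot": TCP orientation; "force": force on the tool from outside, world axes, zero at the start; "moment": the same for the moment, N m; "width": finger opening in m; "gripper_force": force on a finger pad.
Only numpy, scipy, OpenCV 4.12 (cv2) and the standard library are available. Lean on these libraries where they do the work, as an engineer would, in place of code of your own. Each camera call takes 0.05 s, during which the arm holds its last target. There are 200 camera calls.

## Working session

There is one attempt and no reset: what is moved stays moved. The work goes in short steps, Python scripts to look and compute and a tool call to move; the robot and the scene stay as the last step left them, time stands still between calls to the robot, and variables do not carry over. Pictures are saved under pics/ and viewed, at most 10 in all, crops included, and the job is handed in when it is done.

Besides the shell and the picture viewer there is one more tool, called after "Call:" as name(argument=value, ...) on one line, values as JSON. arm_command: Moves the arm, as the interface text tells. Its arguments: {"type":"object","properties":{"series":{"type":"array"},"force":{"type":"number"}},"required":["series"]}

```bash
ls; mkdir -p pics
python3 - <<'E'
from station import arm
import cv2
s=arm.get_state();print(s)
for n in("scene","top"):
    m=arm.camera_model(n);print(n,m);cv2.imwrite(f"pics/{n}0.png",arm.grab_frame(n))
E
```

```text
pics
{'t': 0.0, 'q': array([ 1.49711417e+00,  3.59353494e-01,  1.10667550e-02, -3.52083962e-04,
       -1.22411950e+00, -2.88119518e-01]), 'qd': array([ 1.22145546e-03, -1.85788125e-03, -9.82954578e-04, -7.48269853e-04,
       -2.44401417e-05,  5.73826442e-04]), 'joint_efforts': array([-1.84541437e-03, -5.82711983e+01,  2.93053079e+01,  6.99680284e+00,
        6.86382395e-03, -1.73519720e-04]), 'eef_pos': array([0.23877156, 0.63086724, 0.24764735]), 'ee_rot': array([ 3.13995504e+00, -1.40159469e-04, -3.61921457e-01]), 'force': array([-0.07304582,  0.22518874,  0.54377835]), 'moment': array([-0.01059908,  0.03265883,  0.01413131]), 'gripper_force': 0.0, 'width': 0.08759626734129364}
scene {'fovy': 45.94865693092918, 'cx': 321.68758881943813, 'cy': 200.4824435899942, 'pose': array([[-0.46639894,  0.60489005, -0.64543013,  1.13832592],
       [ 0.88456798,  0.3217304 , -0.33768186,  0.28922196],
       [ 0.00339409, -0.72842129, -0.68512109,  0.69215942],
       [ 0.        ,  0.        ,  0.        ,  1.        ]])}
top {'fovy': 43.8395623201469, 'cx': 329.6556039208374, 'cy': 208.23008819960032, 'pose': array([[ 0.01620393, -0.99807448,  0.05987288,  0.51726896],
       [-0.99923659, -0.0140357 ,  0.03645872, -0.01696684],
       [-0.03554816, -0.06041794, -0.99753997,  0.96795529],
       [ 0.        ,  0.        ,  0.        ,  1.        ]])}
```

View pics/scene0.png

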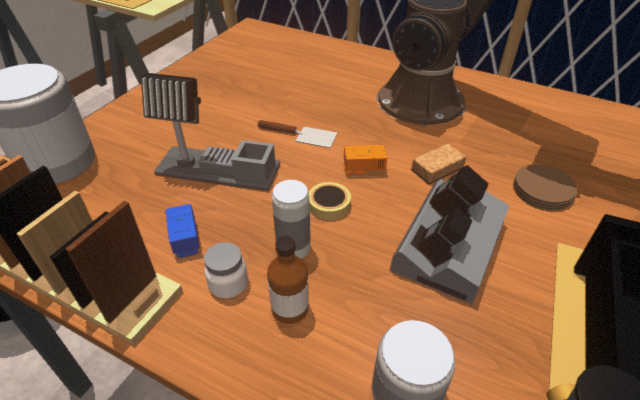

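View pics/top0.png

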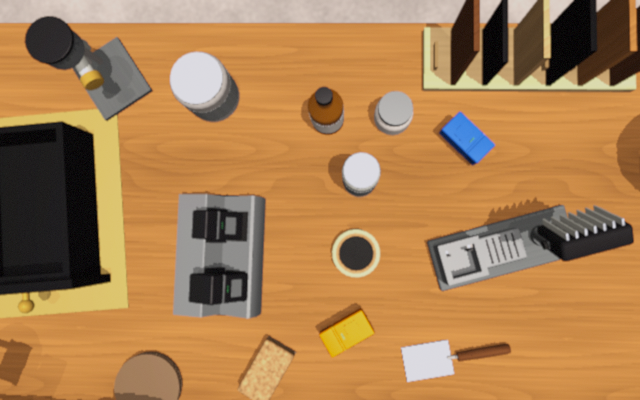

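Scene: charger at about (455,235), with two black packs; lamp at (220,165), well at (255,158). Candidates: black packs at top-view (220,225) and (218,287), blue decoy (467,138), orange decoy (346,332). I'll check the two black packs and the well in close crops.

Run:
```python
import cv2,numpy as np
t=cv2.imread("pics/top0.png");s=cv2.imread("pics/scene0.png")
a=cv2.resize(t[185:325,160:280],None,fx=4,fy=4,interpolation=cv2.INTER_CUBIC)
b=cv2.resize(t[200:300,420:640],None,fx=3.6,fy=3.6,interpolation=cv2.INTER_CUBIC)
c=cv2.resize(s[155:305,385:515],None,fx=4,fy=4,interpolation=cv2.INTER_CUBIC)[:560]
a=a[:560];im=np.zeros((560,1000,3),np.uint8)
cv2.imwrite("pics/c1.png",np.hstack([a[:, :400],c[:, :400]]))
cv2.imwrite("pics/c2.png",b)
```

```text
(no output)
```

View pics/c1.png

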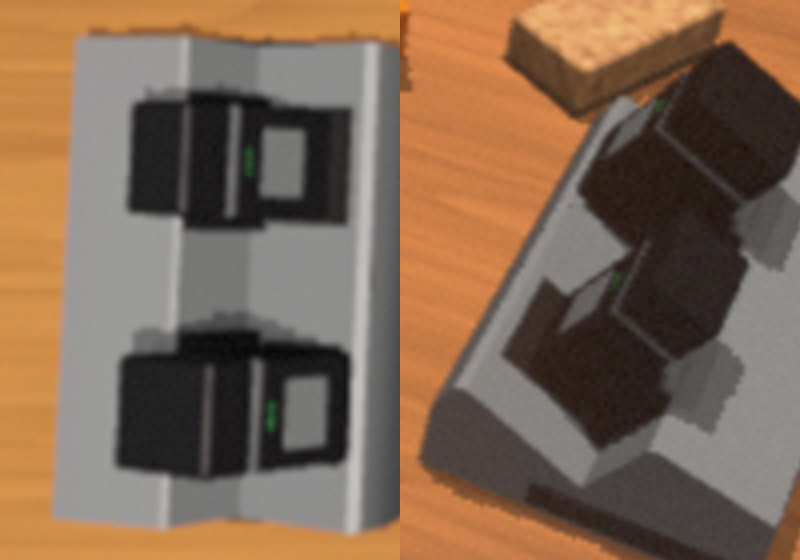

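View pics/c2.png

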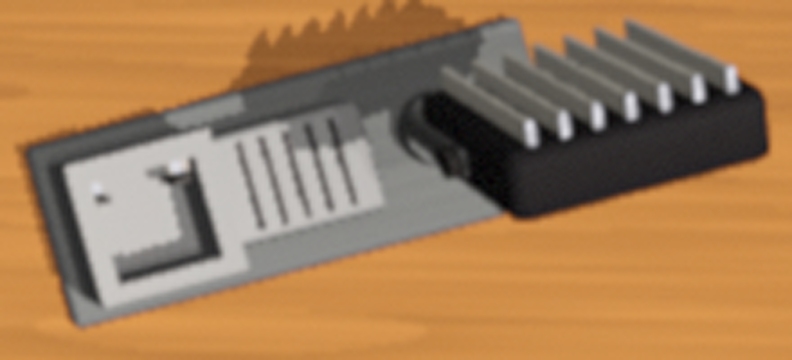

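Top crop: the upper pack's top end (crop ~132–185) is clearly thinner than the lower one's (~120–208), so the slim pack appears to be the one at top view (200,225), on the far (+x) side, i.e. bay_right. Well opening is at top view about (459,261). Now I'll compute rough positions and take a wrist view.

```bash
cat > h.py <<'E'
import numpy as np,cv2
from scipy.spatial.transform import Rotation as R
def ray(m,uv):
    f=200/np.tan(np.radians(m["fovy"])/2)
    d=np.array([(uv[0]-m["cx"])/f,(uv[1]-m["cy"])/f,1.]);P=m["pose"]
    return P[:3,3],P[:3,:3]@d
def atz(m,uv,z):
    o,d=ray(m,uv);return o+d*(z-o[2])/d[2]
def proj(m,p):
    P=np.linalg.inv(m["pose"]);f=200/np.tan(np.radians(m["fovy"])/2)
    c=np.atleast_2d(p)@P[:3,:3].T+P[:3,3]
    return c[:,:2]/c[:,2:]*f+[m["cx"],m["cy"]]
def plan(pos,Rt,s):
    "row numbers (turn shares, shift shares) from state s pose to target"
    R0=R.from_euler("xyz",s["ee_rot"])
    return np.r_[(R0.inv()*Rt).as_rotvec()/(np.pi/2),R0.inv().apply(np.array(pos)-s["eef_pos"])/.1].round(3)
E
python3 - <<'E'
from h import *;from station import arm
m=arm.camera_model("top")
for n,uv,z in [("slimtop",(199,224),.122),("thicktop",(200,288),.122),("charger corners",(178,193),.085),("",(174,316),.085),
 ("well UL",(445,246),.067),("well LL",(448,273),.067),("foot UL",(426,241),.012),("foot LL",(442,290),.012),("foot UR",(564,205),.012),("aerosol",(361,172),.15),("tape",(356,253),.025),("bottle",(325,95),.17),("jar",(396,110),.075),("headR",(633,235),.2)]: print(n,atz(m,uv,z).round(4))
w=arm.camera_model("wrist");print(w);s=arm.get_state();T=np.eye(4);T[:3,:3]=R.from_euler("xyz",s["ee_rot"]).as_matrix();T[:3,3]=s["eef_pos"]
print((np.linalg.inv(T)@w["pose"]).round(3)); print(T.round(3))
E
```

```text
slimtop [0.5377 0.2382 0.122 ]
thicktop [0.4287 0.233  0.122 ]
charger corners [0.5939 0.2895 0.085 ]
 [0.3745 0.289  0.085 ]
well UL [ 0.5064 -0.1922  0.067 ]
well LL [ 0.4583 -0.1976  0.067 ]
foot UL [ 0.5146 -0.1669  0.012 ]
foot LL [ 0.4225 -0.1974  0.012 ]
foot UR [ 0.587  -0.4267  0.012 ]
aerosol [ 0.6271 -0.038   0.15  ]
tape [ 0.4899 -0.0336  0.025 ]
bottle [0.7502 0.0228 0.17  ]
jar [ 0.7511 -0.1019  0.075 ]
headR [ 0.5293 -0.4482  0.2   ]
{'fovy': 71.48764213000132, 'cx': 319.6370200555913, 'cy': 199.81511404429838, 'pose': array([[-0.35405823, -0.8953016 , -0.2703291 ,  0.31184784],
       [-0.93522281,  0.33926345,  0.10128478,  0.60279514],
       [ 0.00103236,  0.28867865, -0.95742549,  0.38427346],
       [ 0.        ,  0.        ,  0.        ,  1.        ]])}
[[-0.    -0.957 -0.289  0.078]
 [ 1.     0.    -0.     0.001]
 [ 0.    -0.289  0.957 -0.137]
 [ 0.     0.     0.     1.   ]]
[[ 0.935 -0.354 -0.     0.239]
 [-0.354 -0.935 -0.001  0.631]
 [ 0.     0.001 -1.     0.248]
 [ 0.     0.     0.     1.   ]]
```

Call:
arm_command(series=[0,0,0,0.95,0.74,-0.2,0.9,0,0,0,0.95,0.74,-0.2,0.9,0,0,0,0.95,0.74,-0.2,0.9])

```text
t: 0.48
eef_pos: [0.3032, 0.5258, 0.2699]
ee_rot: [-3.14, 0.0, -0.365]
force: [0.2, 1.2, -1.3]
width: 0.0789
gripper_force: 0.0
```

Call:
arm_command(series=[0,0,0,0.95,0.74,-0.2,0.9,0,0,0,0.95,0.74,-0.2,0.9,0,0,0,0.95,0.74,-0.2,0.9])

```text
t: 0.85
eef_pos: [0.3656, 0.4234, 0.2895]
ee_rot: [-3.14, -0.0, -0.365]
force: [0.4, 1.2, 0.7]
width: 0.0788
gripper_force: 0.0
```

Call:
arm_command(series=[0,0,0,0.95,0.74,-0.1,0.9,0,0,0,0.95,0.74,-0.1,0.9,0,0,0,0.95,0.74,-0.1,0.9])

```text
t: 1.23
eef_pos: [0.428, 0.321, 0.2987]
ee_rot: [-3.142, -0.0, -0.365]
force: [0.1, 0.7, 0.4]
width: 0.0791
gripper_force: 0.0
```

Call:
arm_command(series=[0,0,0.76,0.95,0.74,0,0.9,0,0,0.76,0.95,0.74,0,0.9,0,0,0.76,0.95,0.74,0,0.9,0,0,0.76,0.95,0.74,0,0.9,0,0,0.76,0.95,0.74,0,0.9,0,0,0.76,0.95,0.74,0,0.9,0,0,0.76,0.95,0.74,0,0.9,0,0,0.76,0.95,0.74,0,0.9])

```text
t: 2.22
eef_pos: [0.4893, 0.2212, 0.2979]
ee_rot: [3.141, -0.0, -1.554]
force: [0.2, -0.5, 0.0]
width: 0.079
gripper_force: 0.0
```

Run:
```python
from h import *;from station import arm;import pickle
s=arm.get_state();print(s["t"],s["q"].round(3),s["eef_pos"].round(4),s["ee_rot"].round(3),s["force"])
m=arm.camera_model("wrist");im=arm.grab_frame("wrist");cv2.imwrite("pics/w1.png",im);pickle.dump(m,open("w1.pkl","wb"))
```

```text
2.225 [ 0.79   0.102 -0.213 -0.    -1.257 -0.773] [0.4893 0.2212 0.2979] [ 3.141 -0.    -1.554] [ 0.20764357 -0.48202214  0.02085366]
```

View pics/w1.png

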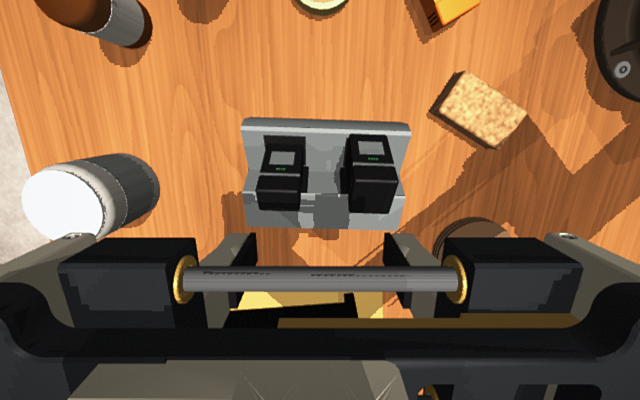

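The wrist view shows slim pack left at (280,180), thick at right (370,175), charger spanning (243..410, 118..228). Enlarging.

Run:
```python
import cv2
a=cv2.imread("pics/w1.png")[112:232,238:416]
a=cv2.convertScaleAbs(a,alpha=1.6,beta=25)
cv2.imwrite("pics/w1c.png",cv2.resize(a,None,fx=4.4,fy=4.4,interpolation=cv2.INTER_CUBIC))
```

```text
(no output)
```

View pics/w1c.png

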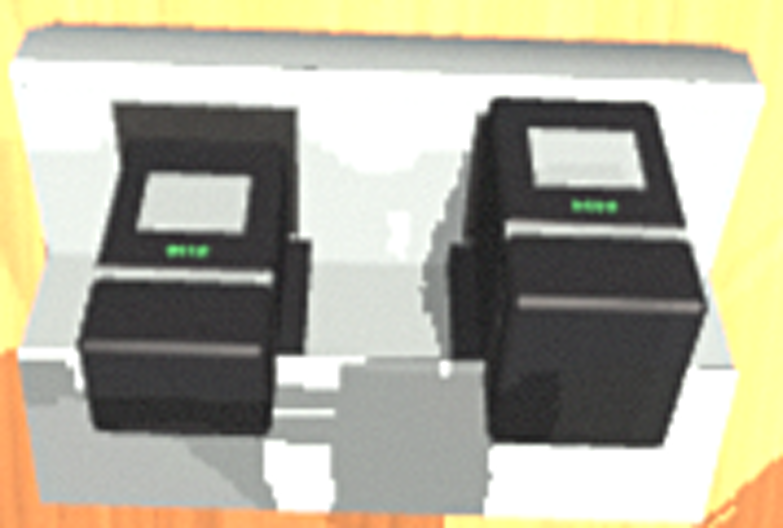

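```bash
cat > fit.py <<'E'
from h import *;from station import arm;import pickle
from scipy.optimize import least_squares
W=pickle.load(open("w1.pkl","rb"));T=arm.camera_model("top")
def corners(p):
    Rc=R.from_euler("z",p[2]);Ry=R.from_euler("y",np.pi/6);o=[]
    for y0,xf in((-.055,-.018),(.055,-.038)):
        for x,y in((xf,-.025),(xf,.025),(.018,-.025),(.018,.025)):
            o.append(Rc.apply(np.array([-.03,y0,.042])+Ry.apply([x,y,.092]))+[p[0],p[1],0])
    return np.array(o)
w=np.array([(82,345),(265,350),(95,428),(268,430),(510,302),(700,305),(492,437),(663,443)])
w=w/4.4+[238,112]-.4
t=np.array([(185,98),(185,213),(132,102),(130,211),(208,360),(205,474),(122,355),(117,465)])/4+[160,185]-.4
f=lambda p,k:np.r_[(proj(W,corners(p))-w).ravel()*k[0],(proj(T,corners(p))-t).ravel()*k[1]]
if __name__=="__main__":
  for k in((1,0),(0,1),(1,1)):
    r=least_squares(f,[.48,.2,np.pi/2],args=(k,));print(k,r.x[:2].round(4),np.degrees(r.x[2]).round(2));
    print(f(r.x,(1,1)).reshape(-1,2).round(1).tolist())
E
python3 fit.py
```

```text
(1, 0) [0.4831 0.2231] 89.37
[[-2.3, -0.9], [0.5, -0.9], [-0.9, 1.2], [0.7, 1.8], [-0.2, -1.6], [2.8, -1.1], [-1.3, 1.5], [0.5, 1.2], [1.2, -0.0], [-0.0, 0.6], [-0.4, -0.9], [-1.1, 0.6], [1.3, 0.2], [0.8, 1.9], [-0.6, -0.6], [-0.7, 1.1]]
(0, 1) [0.4838 0.2232] 89.53
[[-2.9, -0.6], [-0.1, -0.7], [-1.4, 1.4], [0.2, 2.0], [-0.9, -1.6], [2.1, -1.2], [-1.8, 1.5], [0.0, 1.1], [1.0, -0.4], [-0.2, 0.2], [-0.6, -1.2], [-1.2, 0.3], [1.2, -0.3], [0.8, 1.5], [-0.7, -0.9], [-0.6, 0.7]]
(1, 1) [0.4833 0.2231] 89.42
[[-2.5, -0.8], [0.3, -0.8], [-1.0, 1.3], [0.5, 1.8], [-0.4, -1.6], [2.6, -1.1], [-1.4, 1.5], [0.4, 1.1], [1.1, -0.1], [-0.1, 0.5], [-0.4, -1.0], [-1.2, 0.5], [1.3, 0.0], [0.8, 1.8], [-0.6, -0.7], [-0.6, 1.0]]
```

```bash
cat >> h.py <<'E'
F=R.from_euler("y",np.pi)  # tool in pack: x,z flipped
def packpose(o,Rp,z): return np.array(o)+Rp.apply([0,0,z]),Rp*F
cp=[.4833,.2231,np.radians(89.4)]
Rc=R.from_euler("z",cp[2]);Rs=Rc*R.from_euler("y",np.pi/6);os_=Rc.apply([-.03,-.055,.042])+[cp[0],cp[1],0]
E
python3 - <<'E'
from h import *;from station import arm
s=arm.get_state()
print(os_,(os_+Rs.apply([0,0,.092])))
for z in(.153,.123,.073): p,r=packpose(os_,Rs,z);print(z,p.round(4),plan(p,r,s))
E
```

```text
[0.53798283 0.1925257  0.042     ] [0.53846453 0.23852317 0.12167434]
0.153 [0.5388 0.269  0.1745] [-0.004  0.333  0.018 -0.472 -0.504  1.235]
0.123 [0.5386 0.254  0.1485] [-0.004  0.333  0.018 -0.322 -0.5    1.495]
0.073 [0.5384 0.229  0.1052] [-0.004  0.333  0.018 -0.073 -0.493  1.928]
```

Call:
arm_command(series=[0,0.333,0.018,-0.47,-0.5,0.8,0.85,0,0.333,0.018,-0.47,-0.5,0.8,0.85,0,0.333,0.018,-0.47,-0.5,0.8,0.85,0,0.333,0.018,-0.47,-0.5,0.8,0.85,0,0.333,0.018,-0.47,-0.5,0.8,0.85])

```text
t: 2.9
eef_pos: [0.5387, 0.2683, 0.2183]
ee_rot: [-3.134, -0.521, -1.585]
force: [0.1, 0.0, 0.2]
width: 0.0747
gripper_force: 0.0
```

Run:
```python
from h import *;from station import arm
s=arm.get_state();print(s["t"],s["q"].round(3),s["eef_pos"])
for z in(.153,.073): p,r=packpose(os_,Rs,z);print(z,plan(p,r,s))
m=arm.camera_model("wrist");im=arm.grab_frame("wrist")
# predicted top corners overlay
c=np.array([os_+Rs.apply([x,y,.092]) for x,y in((-.018,-.025),(-.018,.025),(.018,.025),(.018,-.025))])
for q in proj(m,c): cv2.circle(im,tuple(int(v) for v in q.round()),2,(0,0,255),-1)
cv2.imwrite("pics/w2.png",cv2.convertScaleAbs(im,alpha=1.5,beta=20))
```

```text
2.9 [ 0.957  0.446 -0.15   0.295 -1.42  -1.08 ] [0.53873952 0.26828931 0.21833886]
0.153 [-0.004  0.001 -0.002 -0.225  0.003  0.376]
0.073 [-4.000e-03  1.000e-03 -2.000e-03 -2.230e-01  7.000e-03  1.176e+00]
```

View pics/w2.png

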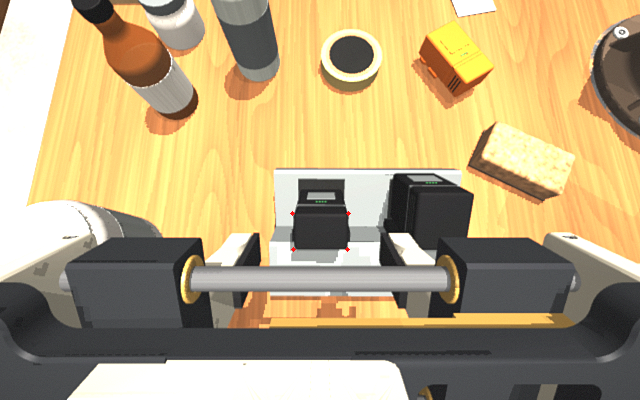

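The predicted corners (red) lie on the slim pack's top end, (292..348, 213..249), and the thick pack is at right (430,210). Approaching along its axis.

Call:
arm_command(series=[0,0,0,-0.223,0.005,0.3,0.85,0,0,0,-0.223,0.005,0.5,0.85,0,0,0,-0.223,0.005,0.7,0.85,0,0,0,-0.223,0.005,0.8,0.85,0,0,0,-0.223,0.005,0.8,0.85])

```text
t: 3.58
eef_pos: [0.5389, 0.2464, 0.139]
ee_rot: [-3.133, -0.522, -1.588]
force: [0.7, -0.2, 1.1]
width: 0.0743
gripper_force: 0.0
```

Call:
arm_command(series=[0,0,0,0,0,0.19,0.85,0,0,0,0,0,0.375,0.85,0,0,0,0,0,0.375,0.85])

```text
t: 3.95
eef_pos: [0.5386, 0.2279, 0.1059]
ee_rot: [-3.134, -0.523, -1.587]
force: [0.8, -0.3, -0.0]
width: 0.0743
gripper_force: 0.0
```

Run:
```python
from h import *;from station import arm
s=arm.get_state();p,r=packpose(os_,Rs,.073);print(s["t"],plan(p,r,s),s["force"].round(2))
```

```text
3.95 [-0.003  0.    -0.003 -0.013  0.003  0.   ] [ 0.79 -0.33 -0.01]
```

Call:
arm_command(series=[0,0,0,0,0,0,0,0,0,0,0,0,0,0,0,0,0,0,0,0,0,0,0,0,0,0,0,0,0,0,0,0,0,0,0], force=45)

```text
t: 4.58
eef_pos: [0.5388, 0.2288, 0.1061]
ee_rot: [-3.133, -0.522, -1.587]
force: [-2.5, 2.4, 4.4]
width: 0.0498
gripper_force: 44.9
```

Call:
arm_command(series=[0,0,0,0,0,-0.04,0,0,0,0,0,0,-0.08,0,0,0,0,0,0,-0.12,0,0,0,0,0,0,-0.16,0,0,0,0,0,0,-0.16,0])

```text
t: 5.2
eef_pos: [0.5391, 0.237, 0.1204]
ee_rot: [-3.132, -0.522, -1.587]
force: [-0.8, -1.3, 1.2]
width: 0.0501
gripper_force: 44.9
```

Call:
arm_command(series=[0,0,0,0,0,-0.1,0,0,0,0,0,0,-0.2,0,0,0,0,0,0,-0.3,0,0,0,0,0,0,-0.4,0,0,0,0,0,0,-0.55,0,0,0,0,0,0,-0.75,0,0,0,0,0,0,-0.95,0,0,0,0,0,0,-0.95,0])

```text
t: 6.2
eef_pos: [0.5392, 0.2852, 0.2033]
ee_rot: [-3.131, -0.52, -1.587]
force: [0.1, -1.0, -2.7]
width: 0.0501
gripper_force: 44.8
```

Run:
```python
from h import *;from station import arm
s=arm.get_state();print(s["t"],s["eef_pos"],s["width"],s["gripper_force"],s["force"].round(2),s["q"].round(2))
c=np.array([os_+Rs.apply([x,y,z]) for z in (.092,) for x,y in((-.018,-.025),(-.018,.025))])
m=arm.camera_model("scene");im=arm.grab_frame("scene");mw=arm.camera_model("wrist");iw=arm.grab_frame("wrist")
u,v=proj(m,s["eef_pos"])[0].astype(int)
A=cv2.resize(im[max(v-75,0):max(v-75,0)+150,u-100:u+100],None,fx=2.4,fy=2.4,interpolation=cv2.INTER_CUBIC)
B=cv2.resize(iw[120:300,240:400],None,fx=2,fy=2)
cv2.imwrite("pics/s3.png",cv2.convertScaleAbs(np.hstack([A,B]),alpha=1.5,beta=25))
```

```text
6.2 [0.53920695 0.28519364 0.20328084] 0.05005612399261461 44.849812388420105 [ 0.09 -1.01 -2.71] [ 0.97  0.47 -0.14  0.29 -1.41 -1.1 ]
```

View pics/s3.png

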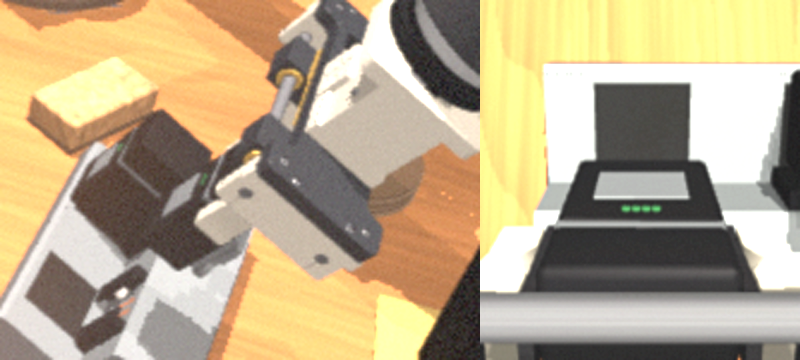

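The slim pack hangs in the jaws, clear of its empty bay, weight ~2.7 N, and the thick pack stays put. Lifting upright and carrying across.

Call:
arm_command(series=[0,-0.333,0,0.25,0,-0.3,0,0,-0.333,0,0.5,0,-0.6,0,0,-0.333,0,0.8,0,-0.8,0,0,-0.333,0,0.9,0,-0.7,0,0,-0.333,0,0.9,0,-0.7,0])

```text
t: 6.92
eef_pos: [0.5366, 0.2388, 0.3063]
ee_rot: [-3.136, -0.002, -1.585]
force: [-0.2, 0.4, -3.1]
width: 0.0501
gripper_force: 44.8
```

Call:
arm_command(series=[0,0,0,0.4,0,0,0,0,0,0,0.8,0,0,0,0,0,0,1,0,0,0,0,0,0,1,0,0,0])

```text
t: 7.42
eef_pos: [0.5359, 0.1402, 0.306]
ee_rot: [-3.137, -0.002, -1.584]
force: [0.4, 0.7, -2.6]
width: 0.0504
gripper_force: 44.8
```

Call:
arm_command(series=[0,0,0,0.4,0,0,0,0,0,0,0.8,0,0,0,0,0,0,1,0,0,0,0,0,0,1,0,0,0])

```text
t: 7.92
eef_pos: [0.5352, 0.0406, 0.3069]
ee_rot: [-3.135, -0.0, -1.584]
force: [-0.3, 0.5, -2.0]
width: 0.0495
gripper_force: 44.8
```

Call:
arm_command(series=[0,0,0.82,0.4,0,0,0,0,0,0.82,0.8,0,0,0,0,0,0.82,1,0,0,0,0,0,0.82,1,0,0,0,0,0,0.82,1,0,0,0,0,0,0.82,1,0,0,0,0,0,0.82,1,0,0,0,0,0,0.82,1,0,0,0])

```text
t: 8.93
eef_pos: [0.5343, -0.0581, 0.307]
ee_rot: [-3.14, 0.006, -2.869]
force: [-0.4, 0.1, -2.6]
width: 0.0499
gripper_force: 44.9
```

Run:
```python
from h import *;from station import arm
s=arm.get_state();print(s["t"],s["q"].round(2),s["eef_pos"],s["ee_rot"],s["width"],s["force"].round(2))
print(plan([.57,-.18,.28],R.from_euler("z",np.radians(16))*F,s))
```

```text
8.925 [ 0.26  0.09 -0.2   0.   -1.27 -1.56] [ 0.53425041 -0.05806811  0.306981  ] [-3.13976294  0.00643727 -2.86850121] 0.04986648014357694 [-0.4   0.11 -2.65]
[-1.00e-03  4.00e-03 -4.00e-03 -1.40e-02 -1.27e+00  2.72e-01]
```

Call:
arm_command(series=[0,0,0,0,-0.4,0,0,0,0,0,0,-0.8,0,0,0,0,0,0,-1,0,0,0,0,0,0,-1,0,0])

```text
t: 9.43
eef_pos: [0.5609, -0.1561, 0.3069]
ee_rot: [-3.14, 0.006, -2.87]
force: [-0.3, 0.6, -1.7]
width: 0.0499
gripper_force: 44.8
```

Call:
arm_command(series=[0,0,0,0,-0.25,0,0,0,0,0,0,-0.25,0,0,0,0,0,0,-0.25,0,0])

```text
t: 9.8
eef_pos: [0.5672, -0.1788, 0.3075]
ee_rot: [-3.14, 0.007, -2.869]
force: [-0.6, 0.3, -1.9]
width: 0.05
gripper_force: 44.8
```

Run:
```python
from h import *;from station import arm;import pickle
s=arm.get_state();print(s["t"],s["eef_pos"],s["ee_rot"],s["force"].round(2))
m=arm.camera_model("wrist");iw=arm.grab_frame("wrist");cv2.imwrite("pics/w4.png",iw);pickle.dump((m,s),open("w4.pkl","wb"))
print(proj(m,[.48,-.22,.067]))
cv2.imwrite("pics/w4c.png",cv2.convertScaleAbs(cv2.resize(iw[:300,180:480],None,fx=2,fy=2,interpolation=cv2.INTER_CUBIC),alpha=1.2,beta=10))
```

```text
9.8 [ 0.5671996  -0.17881045  0.30752817] [-3.13995955  0.00689914 -2.86949491] [-0.61  0.28 -1.93]
[[307.5156615  101.14704934]]
```

View pics/w4c.png

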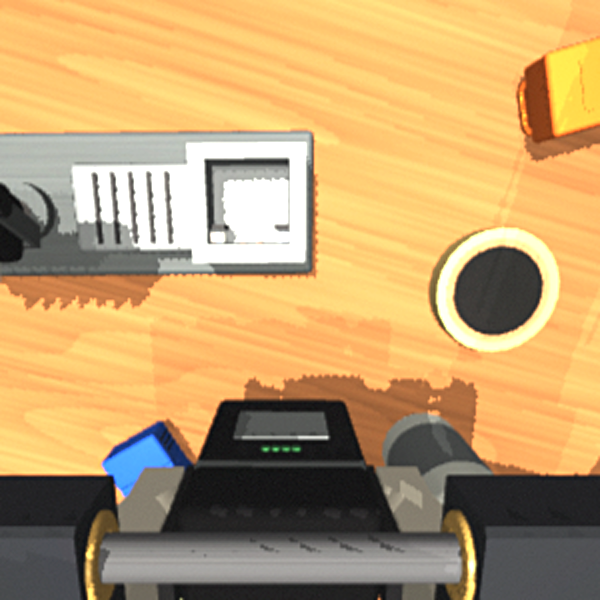

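The well mouth shows unobstructed: inner rim at crop (206..290, 158..243), i.e. full image (283..325, 79..121). Pack in the jaws looks straight. Refining the rim by intensity profiles.

Run:
```python
import cv2,numpy as np
g=cv2.cvtColor(cv2.imread("pics/w4.png"),cv2.COLOR_BGR2GRAY).astype(int)
print("row85,90,100,110 cols 268-340");
for r in(84,95,105,112,117,123,128): print(r,g[r,268:340].tolist())
print("cols rows 66-138")
for c in(279,290,300,310,318,329): print(c,g[64:140,c].tolist())
```

```text
row85,90,100,110 cols 268-340
84 [240, 240, 240, 240, 241, 241, 240, 240, 239, 240, 240, 240, 244, 255, 124, 33, 31, 45, 113, 123, 121, 121, 120, 119, 118, 120, 120, 123, 121, 120, 121, 121, 122, 120, 122, 122, 121, 120, 121, 121, 122, 124, 122, 121, 122, 137, 127, 122, 123, 122, 120, 123, 124, 121, 123, 128, 127, 243, 241, 238, 238, 238, 238, 242, 225, 121, 74, 74, 72, 176, 181, 179]
95 [238, 237, 238, 238, 237, 237, 232, 237, 239, 238, 238, 239, 241, 248, 182, 67, 33, 36, 86, 141, 145, 143, 137, 143, 222, 242, 240, 240, 239, 239, 239, 239, 239, 239, 239, 238, 239, 239, 238, 239, 239, 239, 239, 239, 239, 238, 239, 238, 238, 239, 238, 238, 238, 238, 240, 237, 172, 234, 239, 237, 236, 237, 238, 242, 226, 122, 74, 64, 70, 115, 150, 187]
105 [235, 235, 236, 236, 236, 236, 238, 237, 237, 237, 238, 237, 238, 243, 255, 121, 35, 32, 46, 137, 148, 141, 140, 134, 149, 240, 241, 238, 238, 238, 239, 238, 238, 238, 238, 238, 239, 238, 239, 238, 238, 238, 238, 238, 238, 238, 238, 237, 238, 238, 238, 237, 237, 237, 239, 234, 167, 234, 239, 237, 237, 236, 238, 242, 225, 122, 74, 63, 63, 109, 147, 1
[... 3019 characters left out ...]
, 239, 239, 241, 247, 204, 94, 35, 35, 69, 113, 120, 120, 138, 144, 138, 145, 229, 242, 239, 238, 238, 238, 238, 238, 238, 238, 238, 237, 237, 237, 237, 238, 237, 237, 237, 238, 240, 229, 144, 85, 123, 211, 253, 254, 253, 254, 251, 183, 216, 238, 236, 235, 235, 235, 235, 239, 225, 138, 84, 91, 90, 71, 55, 100, 159, 178]
329 [170, 132, 128, 157, 163, 152, 158, 231, 241, 238, 238, 238, 238, 237, 238, 238, 238, 237, 238, 237, 238, 237, 237, 237, 237, 236, 237, 237, 237, 237, 237, 237, 237, 237, 237, 237, 237, 237, 236, 237, 237, 236, 236, 237, 236, 236, 236, 236, 236, 236, 236, 236, 235, 236, 236, 235, 236, 236, 235, 235, 234, 235, 234, 234, 234, 238, 223, 144, 90, 91, 87, 68, 62, 95, 129, 172]
```

Run:
```python
from h import *;from station import arm;import pickle
from scipy.optimize import least_squares
m,s=pickle.load(open("w4.pkl","rb"));T=arm.camera_model("top")
P=np.array([(-.0195,-.027,.067),(-.0195,.027,.067),(.0325,-.027,.067),(.0325,.027,.067)])
px=np.array([(281.4,78.9),(324.5,78.3),(283.3,121.3),(324.1,121.4)])
W=lambda p:R.from_euler("z",p[2]).apply(P)+[p[0],p[1],0]
r=least_squares(lambda p:(proj(m,W(p))-px).ravel(),[.48,-.22,.28]);print(r.x,np.degrees(r.x[2]),(proj(m,W(r.x))-px).round(2).tolist())
q=np.array([atz(m,u,.067) for u in px]);print(q.round(4).tolist(), np.linalg.norm(q[0]-q[1]),np.linalg.norm(q[2]-q[3]),np.linalg.norm(q[0]-q[2]),np.linalg.norm(q[1]-q[3]))
# foot corner edges: right edge of foot and bottom/top edges over longer span
print("foot", [atz(m,u,.012).round(4).tolist() for u in ((336.5,66),(336.5,136))])
print("top view of fit",proj(T,W(r.x)).round(1).tolist())
g=cv2.cvtColor(cv2.imread("pics/w4.png"),cv2.COLOR_BGR2GRAY).astype(int)
for c in(185,220,250,270,300,325): print(c,np.abs(np.diff(g[55:75,c])).argmax()+55, g[58:72,c].tolist(),g[128:145,c].tolist())
```

```text
[ 0.474376   -0.22713098  0.27589621] 15.807688512241075 [[-0.11, -0.43], [0.0, -0.01], [-0.24, 0.38], [0.35, 0.12]]
[[0.4634, -0.2582, 0.067], [0.4483, -0.2065, 0.067], [0.5125, -0.2441, 0.067], [0.4983, -0.1928, 0.067]] 0.05388792435741327 0.05322077105881857 0.05103155294744652 0.05184092800476894
foot [[0.422, -0.1954, 0.012], [0.5148, -0.1677, 0.012]]
top view of fit [[482.4, 271.0], [453.0, 278.8], [474.3, 242.8], [445.1, 250.5]]
185 65 [173, 173, 172, 171, 173, 181, 185, 186, 138, 117, 140, 153, 151, 144] [10, 4, 14, 53, 69, 72, 81, 78, 63, 54, 100, 116, 111, 110, 108, 109, 105]
220 65 [177, 176, 178, 184, 187, 186, 188, 168, 130, 126, 147, 157, 152, 148] [71, 71, 71, 68, 69, 82, 87, 77, 62, 63, 94, 110, 110, 104, 105, 115, 117]
250 64 [173, 177, 178, 177, 179, 184, 187, 150, 126, 132, 152, 158, 156, 148] [85, 84, 83, 84, 83, 87, 88, 73, 60, 76, 99, 105, 101, 100, 105, 111, 117]
270 64 [174, 174, 177, 175, 173, 174, 175, 132, 114, 139, 155, 156, 152, 152] [85, 125, 146, 145, 145, 151, 151, 120, 93, 158, 181, 179, 175, 174, 171, 170, 169]
300 70 [193, 191, 190, 187, 183, 180, 175, 129, 118, 150, 158, 153, 152, 214] [235, 238, 244, 169, 87, 87, 87, 70, 61, 100, 171, 185, 182, 182, 184, 184, 176]
325 70 [174, 177, 178, 183, 186, 190, 179, 138, 128, 155, 161, 153, 156, 231] [235, 238, 223, 142, 88, 91, 88, 71, 52, 93, 131, 170, 178, 179, 180, 182, 182]
```

Run:
```python
from h import *;import pickle
from scipy.optimize import least_squares
W1=pickle.load(open("w1.pkl","rb"));m,s=pickle.load(open("w4.pkl","rb"))
a=np.array([(147,173),(252,176),(245,234),(138,230),(188,251)])/4.4+[238,112]-.4
b=np.array([(240,411),(327,411),(329,438),(236,438),(281,449)])/2+[180,0]-.25
L=[]
for u in a:  # hit front face x=-.018 in pack frame
    o,d=ray(W1,u);o=Rs.inv().apply(o-os_);d=Rs.inv().apply(d);L.append(o+d*(-.018-o[0])/d[0])
L=np.array(L);print((L*1000).round(1).tolist())
L=L[[0,1,3,2,4]] if 0 else L
R0=R.from_euler("xyz",s["ee_rot"])
def pr(p):  # pack in tool: dx,dy,z, pitch,  rotation about own y
    Rp=R0*F.inv()*R.from_euler("yz",[p[3],p[4]]); o=s["eef_pos"]+R0.apply([p[0],p[1],p[2]])
    return proj(m,Rp.apply(L-[0,0,.073])+o)
A=L.copy()
for free in((0,1),(0,1,2),(0,1,2,3)):
    def f(v):
        p=np.zeros(5);p[list(free)]=v;return (pr(p)-b).ravel()
    r=least_squares(f,np.zeros(len(free)),x_scale=.01);print(free,(r.x*1000).round(2),r.fun.round(1))
```

```text
[[-18.0, -15.1, 20.6], [-18.0, 16.1, 20.7], [-18.0, 16.1, 47.5], [-18.0, -14.1, 47.0], [-18.0, 0.9, 55.4]]
(0, 1) [-0.86 -0.42] [-1.1  0.4 -1.   0.4  1.4  0.2 -0.6 -0.1  1.  -0.6]
(0, 1, 2) [-1.97 -0.4   3.07] [-0.7  0.5 -1.4  0.5  0.9  0.1 -0.2 -0.2  1.  -0.8]
(0, 1, 2, 3) [-3.31 -0.39  4.96 25.23] [-0.6 -0.1 -1.5 -0.   0.7  0.3  0.   0.   1.  -0.2]
```

```bash
cat >> h.py <<'E'
Rl=R.from_euler("z",np.radians(15.9));ol=np.array([.4744,-.2271,.022])
def lamp_tcp(h,dx=0,dy=0): # pack origin h above home
    return ol+Rl.apply([-.001+dx,dy,.073+h]),Rl*F
E
python3 - <<'E'
from h import *;from station import arm
T=arm.camera_model("top");S=arm.camera_model("scene")
for z in(.145,.19,.23): print(z,[(Rl.inv().apply(atz(T,(x/3.6+420,y/3.6+200),z)-ol)[:2]).round(3).tolist() for x,y in((520,215),(515,140),(430,95),(765,150),(445,70))])
for z in(.145,.23): print("scene",z,[(Rl.inv().apply(atz(S,uv,z)-ol)[:2]).round(3).tolist() for uv in((200,100),(143,75),(195,122),(145,112))])
s=arm.get_state()
for h in(.15,.06,): print(h,plan(*lamp_tcp(h),s))
E
```

```text
0.145 [[-0.026, -0.141], [0.007, -0.148], [0.037, -0.117], [-0.026, -0.254], [0.046, -0.127]]
0.19 [[-0.019, -0.123], [0.012, -0.13], [0.04, -0.1], [-0.019, -0.229], [0.049, -0.11]]
0.23 [[-0.013, -0.106], [0.017, -0.113], [0.043, -0.086], [-0.013, -0.208], [0.051, -0.094]]
scene 0.145 [[-0.047, -0.13], [-0.123, -0.304], [0.035, -0.106], [0.022, -0.224]]
scene 0.23 [[0.081, -0.061], [0.017, -0.208], [0.151, -0.041], [0.14, -0.14]]
0.15 [-1.000e-03  5.000e-03 -3.000e-03  1.038e+00 -2.150e-01  6.200e-01]
0.06 [-1.000e-03  5.000e-03 -3.000e-03  1.044e+00 -2.140e-01  1.520e+00]
```

Call:
arm_command(series=[0,0.005,0.004,0.35,-0.1,0.1,0,0,0.005,0.004,0.7,-0.21,0.2,0,0,0.005,0.004,1,-0.215,0.4,0,0,0.005,0.004,1,-0.215,0.6,0,0,0.005,0.004,1,-0.215,0.6,0])

```text
t: 10.48
eef_pos: [0.4762, -0.2265, 0.2462]
ee_rot: [-3.141, -0.002, -2.876]
force: [-0.5, -0.0, -1.0]
width: 0.0497
gripper_force: 44.8
```

Call:
arm_command(series=[0,0,0,0.04,0,0.3,0,0,0,0,0.04,0,0.6,0,0,0,0,0.04,0,0.8,0,0,0,0,0.04,0,0.8,0,0,0,0,0.04,0,0.8,0])

```text
t: 11.1
eef_pos: [0.4744, -0.2283, 0.1684]
ee_rot: [-3.139, 0.001, -2.876]
force: [0.1, 0.1, -1.9]
width: 0.0501
gripper_force: 44.8
```

Run:
```python
from h import *;from station import arm
s=arm.get_state();print(s["t"],s["q"].round(2),s["eef_pos"],s["ee_rot"],s["force"].round(2))
for h in(.05,.047): print(h,plan(*lamp_tcp(h),s))
```

```text
11.1 [-0.07  0.18 -0.43  0.   -0.96 -1.23] [ 0.47440032 -0.22827518  0.16835373] [-3.13861012e+00  5.87221170e-04 -2.87598131e+00] [ 0.07  0.1  -1.87]
0.05 [-0.002  0.    -0.008  0.007  0.012  0.233]
0.047 [-0.002  0.    -0.008  0.007  0.012  0.263]
```

Call:
arm_command(series=[0,0,-0.007,0.007,0.012,0.1,0,0,0,-0.007,0.007,0.012,0.2,0,0,0,-0.007,0.007,0.012,0.25,0,0,0,-0.007,0.007,0.012,0.3,0,0,0,-0.007,0.007,0.012,0.35,0,0,0,-0.007,0.007,0.012,0.35,0])

```text
t: 11.85
eef_pos: [0.472, -0.2274, 0.1315]
ee_rot: [-3.14, -0.002, -2.866]
force: [-0.9, -0.0, -2.0]
width: 0.0498
gripper_force: 44.8
```

Call:
arm_command(series=[0,0,0,-0.01,0,0,0,0,0,0,-0.01,0,0.05,0,0,0,0,-0.01,0,0.1,0,0,0,0,-0.01,0,0.15,0,0,0,0,-0.01,0,0.15,0])

```text
t: 12.48
eef_pos: [0.4728, -0.2272, 0.1164]
ee_rot: [-3.14, -0.002, -2.866]
force: [-1.0, -0.1, -2.5]
width: 0.0501
gripper_force: 44.8
```

Call:
arm_command(series=[0,0,0,0,0,0.04,0,0,0,0,0,0,0.08,0,0,0,0,0,0,0.11,0,0,0,0,0,0,0.14,0,0,0,0,0,0,0.14,0])

```text
t: 13.1
eef_pos: [0.4732, -0.2271, 0.1025]
ee_rot: [-3.14, -0.001, -2.866]
force: [2.2, -0.2, -3.0]
width: 0.0502
gripper_force: 44.8
```

Call:
arm_command(series=[0,0,0,0,0,0.03,0,0,0,0,0,0,0.05,0,0,0,0,0,0,0.06,0,0,0,0,0,0,0.06,0])

```text
t: 13.6
eef_pos: [0.4728, -0.2272, 0.0967]
ee_rot: [-3.14, -0.002, -2.866]
force: [0.4, -1.0, -3.8]
width: 0.0499
gripper_force: 44.8
```

Call:
arm_command(series=[0,0,0,0,0,0.02,0,0,0,0,0,0,0.02,0,0,0,0,0,0,0.02,0])

```text
t: 13.98
eef_pos: [0.4731, -0.2272, 0.0951]
ee_rot: [-3.14, -0.001, -2.866]
force: [-1.7, 0.7, 1.3]
width: 0.0497
gripper_force: 44.9
```

Call:
arm_command(series=[0,0,0,0,0,0.01,0,0,0,0,0,0,0.02,0,0,0,0,0,0,0.02,0])

```text
t: 14.35
eef_pos: [0.4733, -0.2272, 0.0949]
ee_rot: [-3.139, -0.0, -2.865]
force: [-7.6, 6.4, 21.4]
width: 0.0501
gripper_force: 44.9
```

Call:
arm_command(series=[0,0,0,0,0,-0.015,0,0,0,0,0,0,-0.015,0])

```text
t: 14.6
eef_pos: [0.4734, -0.2272, 0.095]
ee_rot: [-3.139, -0.0, -2.866]
force: [-2.4, 2.1, 8.6]
width: 0.05
gripper_force: 44.9
```

Call:
arm_command(series=[0,0,0,0,0,0,0.85,0,0,0,0,0,0,0.85,0,0,0,0,0,0,0.85,0,0,0,0,0,0,0.85,0,0,0,0,0,0,0.85])

```text
t: 15.22
eef_pos: [0.4732, -0.2273, 0.0944]
ee_rot: [-3.14, -0.001, -2.866]
force: [-0.1, 0.0, 0.4]
width: 0.0742
gripper_force: 0.0
```

Call:
arm_command(series=[0,0,0,0,0,-0.2,0.85,0,0,0,0,0,-0.5,0.85,0,0,0,0,0,-0.8,0.85,0,0,0,0,0,-1,0.85,0,0,0,0,0,-1,0.85])

```text
t: 15.85
eef_pos: [0.4742, -0.2272, 0.1961]
ee_rot: [-3.138, 0.002, -2.866]
force: [0.5, -0.4, -0.3]
width: 0.0746
gripper_force: 0.0
```

Call:
arm_command(series=[0,0,0,-0.4,0,-0.3,0.85,0,0,0,-0.8,0,-0.8,0.85,0,0,0,-0.8,0,-0.8,0.85,0,0,0,-0.8,0,-0.8,0.85])

```text
t: 16.35
eef_pos: [0.5498, -0.2047, 0.273]
ee_rot: [-3.141, -0.002, -2.866]
force: [-0.5, -0.3, -1.5]
width: 0.0745
gripper_force: 0.0
```

Run:
```python
from h import *;from station import arm
s=arm.get_state();print(s["t"],s["eef_pos"],s["force"].round(2))
C=np.array([ol+Rl.apply([x,y,.092]) for x,y in((-.018,-.025),(-.018,.025),(.018,.025),(.018,-.025))])
out=[]
for n in("wrist","scene"):
    m=arm.camera_model(n);im=arm.grab_frame(n);q=proj(m,C);c=q.mean(0).astype(int);print(n,q.round(1).tolist())
    x0=int(np.clip(c[0]-50,0,540));y0=int(np.clip(c[1]-50,0,300));k=cv2.resize(im[y0:y0+100,x0:x0+100],None,fx=4,fy=4,interpolation=cv2.INTER_CUBIC)
    k=cv2.convertScaleAbs(k,alpha=1.4,beta=15)
    for p in q: cv2.circle(k,tuple(int(v) for v in ((p-[x0,y0])*4+2)),2,(0,0,255),-1)
    for p in proj(m,C+[0,0,.012]): cv2.circle(k,tuple(int(v) for v in ((p-[x0,y0])*4+2)),2,(255,0,255),-1)
    out.append(k)
cv2.imwrite("pics/fin.png",np.hstack(out))
```

```text
16.35 [ 0.54976205 -0.20474653  0.27300089] [-0.53 -0.34 -1.46]
wrist [[294.2, 97.5], [344.2, 97.4], [343.4, 134.3], [295.2, 134.4]]
scene [[242.8, 125.1], [265.1, 127.9], [260.1, 137.6], [237.2, 134.7]]
```

View pics/fin.png

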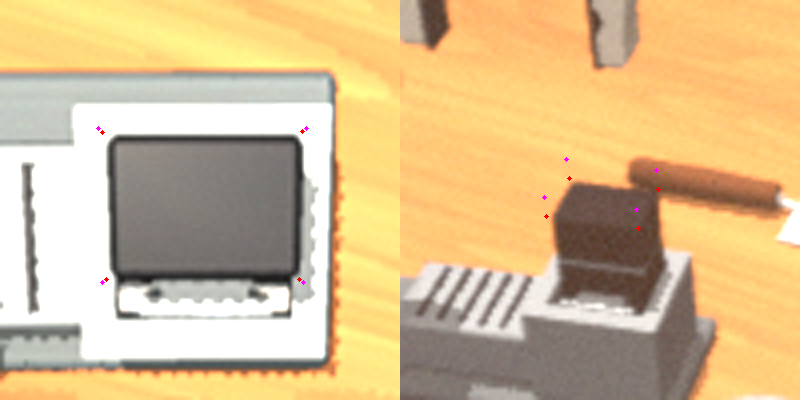

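The slim pack stands in the well with its top end at or slightly below the predicted fully-home corners (wrist crop 109..301 × 137..277), and the gripper is clear. Handing in.

```bash
python3 -c "
from station import arm;print(arm.job_done())"
```

```text
the job is handed in; nothing more can be done
None
```

I drew the slim pack off the charger, pressed it fully home in the lamp's well and let go, and handed the job in at about 16 s; I left the thick pack and the bystanders alone, and nothing showed contact with them, though I didn't re-check their positions at the end.

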